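# Put a mixed-up microscope bench back in order

### The job

The four things on this microscope bench have been left on each other's places: set the specimen vise on the round microscope stage, the closed culture dish on the warming plate, the knobbed check weight on the pan of the balance and the black lens on the felt-topped lens block, each standing upright in the middle of its place. Every place is taken at the start, so use the empty rubber mat to park things on the way, and leave the mat empty again at the end. Keep the dish level while you carry it and do not knock over the small brown bottle.

Things in the scene. Friction and masses are not known exactly. Their poses are not given: they have to be found in the camera images.
- vise: small steel specimen vise: base 64 x 36 x 12 mm (long side along its x), two jaws on it up to 30 mm height, all 36 mm wide along y, a white 30 mm wide specimen block between the jaws, and a clamp screw with a black 16 mm knob sticking out at +x to 48 mm from the origin at 20 mm height. About 250 g. Origin in the middle of the base's underside, z up. Grip it across its 36 mm width over the middle.
- dish: closed flat round culture dish of pale plastic with a 45 mm tan paper disc showing through its lid, 58 mm in diameter, 18 mm high, about 60 g, closed for good (one rigid piece). Origin in the middle of the underside, z up.
- weight: polished steel check weight: cylinder 36 mm in diameter and 34 mm high, above it a neck and a 22 mm knob, 54 mm high in all, about 200 g. Origin in the middle of the underside, z up.
- lens: add-on microscope lens: plain black barrel 50 mm in diameter, 32 mm high, glass in the top, one thin steel band, about 130 g. Origin in the middle of the underside, z up.
- stage: place of the vise: round microscope stage, black foot 108 mm in diameter with a flat round white plate 90 mm in diameter whose top is 24 mm above the table; origin on the table surface under the middle of the plate; z up. Fixed.
- warmer: place of the dish: square grey warming plate 104 x 104 mm, flat square 94 mm aluminium top 40 mm above the table, small knob on the front; origin on the table surface under the middle of the top; z up. Fixed. It is not hot.
- balance: place of the weight: white laboratory balance, body 136 mm long (along x) x 104 mm x 30 mm high with a small display at its -x end, and a flat round steel pan 92 mm in diameter whose top is 40 mm above the table; the pan does not move; origin on the table surface under the middle of the pan; z up. Fixed. The body reaches 86 mm to -x and 50 mm to +x of it.
- lensblock: place of the lens: square wooden block 104 x 104 mm with a flat 90 mm square of grey felt on top, 24 mm above the table; origin on the table surface under the middle of the felt; z up. Fixed.
- mat: the free spot: flat black square rubber mat 110 x 110 mm, 3 mm thick, empty at the start; origin on the table surface under the middle of the mat; z up. Fixed.
- bottle: small brown glass bottle with a black cap, 30 mm in diameter, 60 mm high, standing loose on the table among the places; it must not be knocked over. Origin in the middle of the underside, z up.
Not all that is in view belongs to the job. There is more than one size of the dish; the one meant has the size given above.

How it is judged:
By the outcome, as a careful person would: the job done as asked, in the order asked, and still so for the second after the job is handed in, with the robot touching nothing.
It also fails if it takes over 138 s, if anything falls off the work surface, if the arm or the gripper's body presses on something with over 40 N, if the wrist force passes 120 N, or if a joint passes its speed limit or range.

### The arm

A 6-joint arm with a two-finger parallel gripper is mounted at the origin on the work surface. World frame = base frame: x ahead of the robot, y to its left, z up, the work surface at z = 0. Lengths are in m, angles in rad, forces in N, time in s.
With the tool pointing down it reaches from about 0.4 to 0.925 m from the base axis. Payload 12.5 kg.
Tool frame: the origin (TCP) lies midway between the tips of the shut fingers; the grasp point (between the pads) lies 19 mm behind it; z points along the fingers, y is the direction in which the jaws open and shut (so a half turn about z gives the same grasp; the last joint's range is limited). The gripper opens to 95 mm and grips with 3 to 60 N. Pads are 20 mm wide; open, the fingers measure 119 mm over their backs; the gripper's body (75 mm by 180 mm) begins 59 mm behind the grasp point.
Start: joints at [1.181, 0.491, 1.559, -0, 1.092, -0.106], TCP at [0.175, 0.6, 0.215] pointing down, gripper open.
Joint ranges: [-3.1, 3.1], [-0.84, 2.19], [0.05, 2.79], [-1.13, 4.28], [0.06, 2.93], [-2.69, 2.69]. Speed limits (rad/s): [2.22, 2.22, 2.79, 3.14, 3.14, 3.14].

### API

Orientations are given as [roll, pitch, yaw] about the fixed x, y, z axes, in that order (R = Rz(yaw) Ry(pitch) Rx(roll)).
In Python, from bench import bot gives the robot as it stands.
- The arm moves only by the shell command python3 -m jog 'ROWS' [FORCE]. ROWS is text: rows parted by semicolons, each of 7 numbers parted by spaces: the finger opening in mm, from 0 to 95.1, then the shift along the world's x, y, z in units of 50 mm (1.0 is 50 mm), then the turn, a rotation vector about the world's x, y, z in units of 8 degrees (1.0 is 8 degrees). In form: hand x y z wx wy wz; .... A call has 1 to 10 rows; each row shifts and turns the pose as measured when the row begins; what a row does not reach is not made up. A row lasts 1/10 s, in which the tool goes at most 50 mm and 8.59 degrees, less where a joint would pass 70% of its speed; a pose out of reach is approached as far as the arm can. A call is refused whole if a number of a shift passes 1 or a number of a turn 1, either way. A call with a gripper value outside its range is refused whole. The fingers move at their own pace and stop on an object; FORCE is the grip in N (left out, the last holds). Time passes only in rows, so rows that do not move let the fingers close. It gives the time, the measured TCP pose, the force and the opening at its end, in the units of the state.
- bot.state(): the state, without advancing time (a new reading comes with each control period).
- bot.read_camera(name): name is "side" or "top" or "wrist"; returns the picture (400x640x3 uint8, blue, green, red); there is no depth.
- bot.get_calibration(name): a dict with "K" (3x3 intrinsics, pixels), "R" (3x3) and "t" (3): a world point X has camera coordinates R X + t. Camera axes: x right, y down, z forward; pixel columns grow to the right and rows downward; lengths in m; the calibration is good to about 2 mm. The wrist camera is an equidistant fisheye: a pixel r from the principal point sees the ray r / f radians off the axis. A picture is of the moment at which its call begins: read the wrist's pose just before it. get_calibration takes no time and is no camera call; for the wrist camera it gives the pose at the moment of the call.
- bot.close_job(): hands the job in, once; it reports no verdict.
The state is a dict: "clock": time; "joints": joint angles; "dq": joint speeds; "joint_efforts": joint torques, N m; "ee_pos": TCP position; "eef_rot": TCP orientation; "ft_force": force on the tool from outside, world axes, zero at the start; "ft_torque": the same for the moment, N m; "opening": opening from 0.0 (shut) to 1.0 (fully open).
Only numpy, scipy, OpenCV 4.12 (cv2) and the standard library are available. Lean on these libraries where they do the work, as an engineer would, in place of code of your own. Each camera call takes 0.05 s, during which the arm holds its last target. There are 200 camera calls.

## Working session

There is one attempt and no reset: what is moved stays moved. The work goes in short steps, Python scripts to look and compute and a shell command to move; the robot and the scene stay as the last step left them, time stands still between calls to the robot, and variables do not carry over. Pictures are saved under pics/ and viewed, about 12 in all and at most 16, crops included, and the job is handed in when it is done.

```bash
mkdir -p pics; ls; python3 - <<'E'
from bench import bot
import cv2
s=bot.state();print(s)
for n in("top","side"):
    cv2.imwrite(f"pics/{n}0.png",bot.read_camera(n));c=bot.get_calibration(n);print(n,c)
print(bot.get_calibration("wrist"))
E
```

```text
pics
{'clock': 0.0, 'joints': array([ 1.18140689e+00,  4.91562972e-01,  1.55947131e+00, -2.52452017e-05,
        1.09168564e+00, -1.05598638e-01]), 'dq': array([-1.06650747e-03, -4.15083192e-04,  6.68435058e-06, -8.03373648e-04,
        6.76188634e-04, -6.06028377e-05]), 'joint_efforts': array([-3.46755460e-04, -6.12647867e+01, -2.58171916e+01,  6.91719772e-02,
        4.83671436e-02, -1.66680134e-04]), 'ee_pos': array([0.17488521, 0.59977138, 0.2140521 ]), 'eef_rot': array([-3.14046931e+00, -9.65518519e-05,  2.85781345e+00]), 'ft_force': array([-1.18892954,  0.59021976,  0.41676894]), 'ft_torque': array([-0.03661479,  0.0086696 ,  0.0481344 ]), 'opening': 1.0014481358931078}
top {'K': array([[381.28968217,   0.        , 320.86266016],
       [  0.        , 381.28968217, 196.49349379],
       [  0.        ,   0.        ,   1.        ]]), 'R': array([[ 0.0199838 , -0.99977172, -0.00756077],
       [-0.98552969, -0.01842486, -0.16849853],
       [ 0.16832076,  0.01081861, -0.98567291]]), 't': array([-0.0018136 ,  0.5847998 ,  0.80201393])}
side {'K': array([[482.09276604,   0.        , 318.23278567],
       [  0.        , 482.09276604, 194.6752874 ],
       [  0.        ,   0.        ,   1.        ]]), 'R': array([[-0.72101457, -0.69291234, -0.00323627],
       [-0.54029079,  0.5651152 , -0.6234827 ],
       [ 0.43384772, -0.44779159, -0.78183045]]), 't': array([0.4065846 , 0.35511342, 0.72470232])}
{'K': array([[309.70691629,   0.        , 321.73457324],
       [  0.        , 309.70691629, 201.23694967],
       [  0.        ,   0.        ,   1.        ]]), 'R': array([[ 0.28124383,  0.9596358 , -0.00101916],
       [ 0.92248337, -0.27006248,  0.2758454 ],
       [ 0.26443589, -0.07851998, -0.96120147]]), 't': array([-0.62479467, -0.02979139,  0.39233759])}
```

View pics/top0.png

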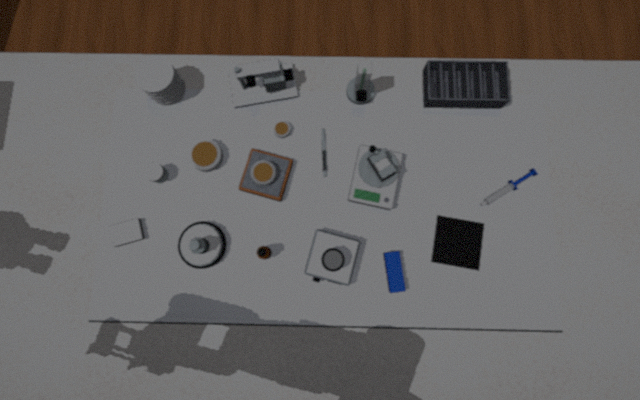

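View pics/side0.png

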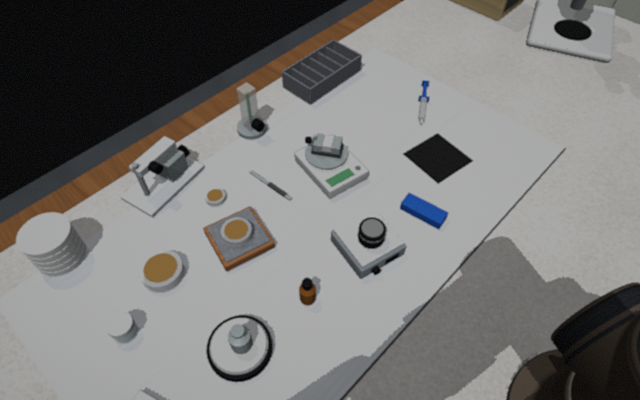

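The dish is on the lens block, the lens on the warmer, the vise on the balance and the weight on the stage. There are three tan-disc candidates in the top view: (206,154) large, (265,173) on the lens block, and (283,129) small. I'll confirm sizes in an enlarged crop.

```bash
cat > h.py <<'E'
from bench import bot
import cv2,numpy as np
def cast(c,uv,z):
    uv=np.atleast_2d(np.float64(uv));K=c["K"]
    d=np.c_[(uv-[K[0,2],K[1,2]])/K[0,0],np.ones(len(uv))]
    d=d@c["R"]; C=-c["R"].T@c["t"]
    return (C+d*((z-C[2])/d[:,2])[:,None])[:,:2]
def castw(c,uv,z):
    uv=np.atleast_2d(np.float64(uv));K=c["K"]
    p=uv-[K[0,2],K[1,2]];r=np.hypot(*p.T);th=r/K[0,0]
    d=np.c_[p*(np.sin(th)/np.maximum(r,1e-9))[:,None],np.cos(th)]@c["R"]; C=-c["R"].T@c["t"]
    return (C+d*((z-C[2])/d[:,2])[:,None])[:,:2]
def rng(im,lo,hi): return cv2.inRange(cv2.cvtColor(im,cv2.COLOR_BGR2HSV),np.array(lo),np.array(hi))
def big(m,x0,y0,x1,y1):
    k=np.zeros_like(m);k[y0:y1,x0:x1]=m[y0:y1,x0:x1]
    cs=cv2.findContours(k,cv2.RETR_EXTERNAL,cv2.CHAIN_APPROX_NONE)[0]
    return max(cs,key=cv2.contourArea)[:,0].astype(float)
def circ(P):
    A=np.c_[2*P,np.ones(len(P))];s=np.linalg.lstsq(A,(P**2).sum(1),rcond=None)[0]
    return s[:2],np.sqrt(s[2]+s[0]**2+s[1]**2)
E
python3 - <<'E'
from h import *
im=cv2.imread("pics/top0.png");c=bot.get_calibration("top")
m=rng(im,(5,90,50),(25,255,255))
for n,b,z in(("big",(185,135,225,175),.02),("blk",(250,160,279,186),.042),("small",(270,120,295,140),.015)):
    k=big(m,*b);print(n,circ(cast(c,k,z)))
k=big(rng(im,(0,0,0),(180,255,45)),425,205,495,280);print("mat",cv2.minAreaRect(np.float32(cast(c,k,.003)*1000)))
def crop(x0,y0,x1,y1,s):
    a=cv2.resize(im[y0:y1,x0:x1],None,fx=s,fy=s,interpolation=cv2.INTER_CUBIC);return cv2.convertScaleAbs(a,alpha=1.5)
cv2.imwrite("pics/c1.png",crop(170,110,300,290,3.3));cv2.imwrite("pics/c2.png",crop(290,130,490,300,3.5))
h=cv2.cvtColor(im,cv2.COLOR_BGR2HSV)
for v in (165,260):print(h[v,290:420:3,2])
E
```

```text
big (array([0.68787075, 0.28797077]), np.float64(0.02762537591138221))
blk (array([0.64090293, 0.1435251 ]), np.float64(0.019803949757830085))
small (array([0.75598419, 0.10841628]), np.float64(0.013220722674614261))
mat ((492.04608154296875, -306.80841064453125), (105.1705551147461, 106.09359741210938), 81.05963134765625)
[ 81  79 112 126 125 121 128 123 122 125 123  66  74 124 122 121 124 121
 125 126 124 121 116  98 104 106  94  50  70 125 124 121 120 105  94  74
  86  85  97 127 123 123 124 125]
[130 124 123 127 121 124  98 123 123 125 116  41  84  78  85  79  84  74
  56  97 100 111  86  96 114 128 125 125 120 125 126 107 100 118 114 112
 118  94 111 127 125 124 126 118]
```

View pics/c1.png

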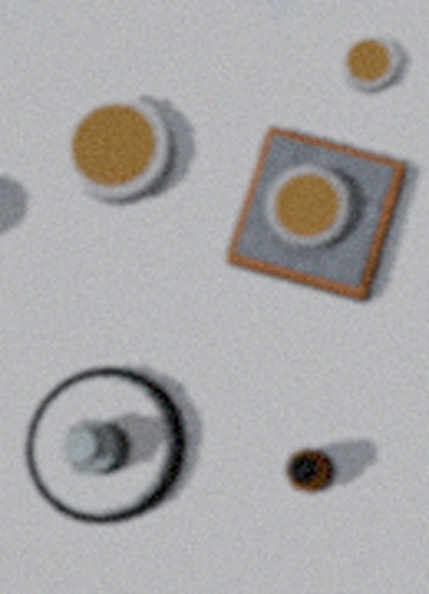

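View pics/c2.png

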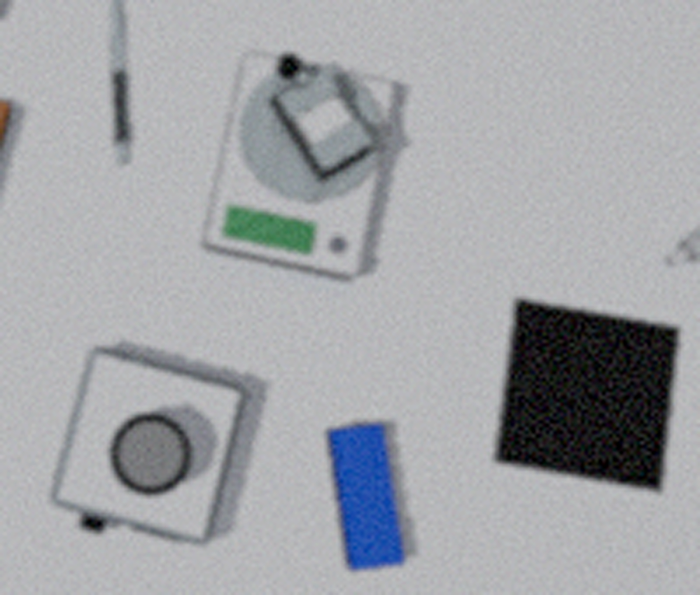

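The (265,173) dish measures about 40–44 mm across its paper disc after mask erosion, and it sits on the felt. That matches the 45 mm disc of the 58 mm dish. The one at (206,154) is about 57 mm of paper and the one at (283,129) about 27 mm, so neither fits. Next I'll get coarse positions and then use the wrist camera to refine.

```bash
python3 - <<'E'
from h import *
c=bot.get_calibration("top");print("topcam",-c["R"].T@c["t"]);w=bot.get_calibration("wrist");print("wristcam",-w["R"].T@w["t"],"axis",w["R"][2])
P1=lambda x,y:(170+x/3.3,110+y/3.3);P2=lambda x,y:(290+x/3.5,130+y/3.5)
for n,p,z in(("weight base",P1(112,449),.03),("weight top",P1(84,447),.078),("stage",P1(104,444),.02),("dish",P1(308,204),.042),("block",P1(316,213),.024),("bottle",P1(310,470),.06),
 ("balance pan",P2(310,135),.04),("visetop",P2(326,120),.07),("viseknob",P2(290,68),.06),("warmer",P2(153,440),.04),("lens",P2(151,454),.072),("mat",P2(588,395),.003)):
    print(n,cast(c,p,z)[0].round(3))
E
```

```text
topcam [4.41378219e-01 2.84997302e-04 8.89047594e-01]
wristcam [0.09945357 0.62233614 0.38469652] axis [ 0.26443589 -0.07851998 -0.96120147]
weight base [0.47  0.269]
weight top [0.47  0.273]
stage [0.474 0.278]
dish [0.641 0.142]
block [0.639 0.139]
bottle [0.458 0.13 ]
balance pan [ 0.654 -0.121]
visetop [ 0.656 -0.127]
viseknob [ 0.693 -0.105]
warmer [ 0.455 -0.021]
lens [ 0.446 -0.019]
mat [ 0.49  -0.308]
```

```bash
python3 -m jog '95 .8 -.85 0 0 0 0;95 .8 -.85 0 0 0 0;95 .8 -.85 0 0 0 0;95 .8 -.85 0 0 0 0;95 .8 -.85 0 0 0 0;95 .8 -.85 0 0 0 0;95 .8 -.85 0 0 0 0;95 .3 -.35 0 0 0 0;95 0 0 0 0 0 0' 30
python3 - <<'E'
from h import *
import pickle
w=bot.get_calibration("wrist");im=bot.read_camera("wrist");s=bot.state();print(s["clock"],s["ee_pos"],s["eef_rot"])
cv2.imwrite("pics/w1.png",im);pickle.dump(w,open("w1.pkl","wb"))
E
```

```text
clock: 1.0
ee_pos: [0.4327, 0.3195, 0.2116]
eef_rot: [-3.137, -0.002, 2.862]
ft_force: [-0.4, 1.0, 0.7]
opening: 0.997
1.05 [0.43190554 0.32032513 0.21162751] [-3.13749440e+00 -2.06526716e-03  2.86226583e+00]
```

View pics/w1.png

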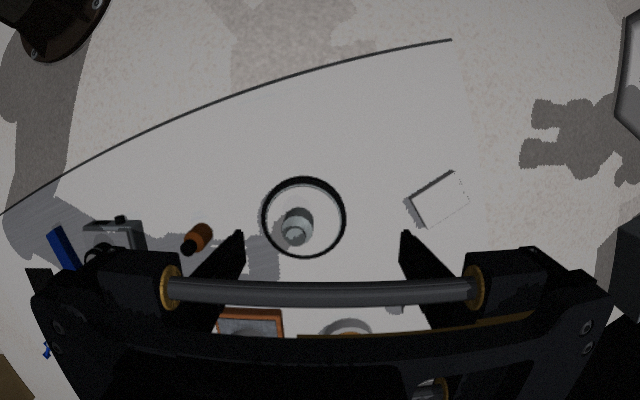

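The wrist view shows the stage ring centred near (302,217), the weight's knob top at about (294,232), the bottle at (195,240) and the dish block at the lower edge. I'll measure ring and weight.

```bash
python3 - <<'E'
from h import *
import pickle
im=cv2.imread("pics/w1.png");w=pickle.load(open("w1.pkl","rb"))
g=cv2.GaussianBlur(cv2.cvtColor(im,cv2.COLOR_BGR2GRAY),(3,3),0)
m=((g<60)*255).astype(np.uint8);m[:,:250]=0;m[:,355:]=0;m[:165]=0;m[270:]=0
cs,h=cv2.findContours(m,cv2.RETR_CCOMP,cv2.CHAIN_APPROX_NONE)
for k,hh in zip(cs,h[0]):
    if len(k)>60:
        k=k[:,0].astype(float)
        for z in(.012,.024):print(len(k),k.min(0),k.max(0),"hole" if hh[3]>=0 else "out",z,circ(castw(w,k,z)))
a=im[195:265,255:350];cv2.imwrite("pics/c3.png",cv2.convertScaleAbs(cv2.resize(a,None,fx=6,fy=6,interpolation=cv2.INTER_CUBIC),alpha=1.5))
E
```

```text
63 [285. 208.] [311. 222.] out 0.012 (array([0.47393992, 0.27563847]), np.float64(0.014132225525806771))
63 [285. 208.] [311. 222.] out 0.024 (array([0.4701697 , 0.27779297]), np.float64(0.013674320829836287))
236 [261. 176.] [345. 258.] out 0.012 (array([0.47449305, 0.2817363 ]), np.float64(0.05442173828278891))
236 [261. 176.] [345. 258.] out 0.024 (array([0.47070491, 0.28369322]), np.float64(0.05265839467655638))
212 [264. 183.] [342. 256.] hole 0.012 (array([0.47697563, 0.28121462]), np.float64(0.049344024850248594))
212 [264. 183.] [342. 256.] hole 0.024 (array([0.47310706, 0.28318844]), np.float64(0.04774520655683994))
```

View pics/c3.png

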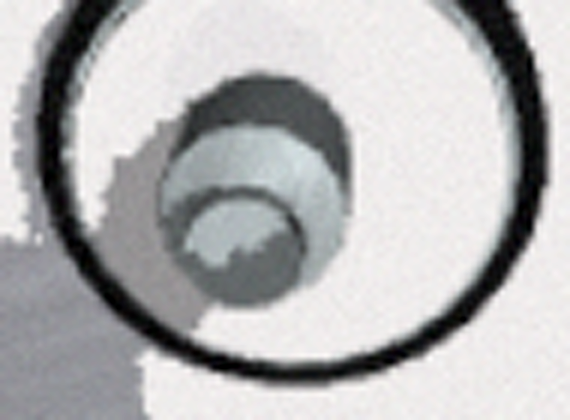

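```bash
python3 - <<'E'
from h import *
import pickle
w=pickle.load(open("w1.pkl","rb"))
for x,y,z in((243,248,.078),(255,216,.058),(258,165,.024)):print(castw(w,(255+x/6,195+y/6),z))
k=[(160,190),(350,190),(258,124)]
# top cam stage ring
im=cv2.imread("pics/top0.png");c=bot.get_calibration("top")
m=rng(im,(0,0,0),(180,255,70))
k=big(m,172,215,232,272)
for z in(.012,.018,.024):print(circ(cast(c,k,z)))
E
```

```text
[[0.47017988 0.27924359]]
[[0.4719902  0.27927732]]
[[0.47341449 0.27668535]]
(array([0.47494805, 0.27936229]), np.float64(0.05364128208501178))
(array([0.47471839, 0.27745308]), np.float64(0.05327431489350867))
(array([0.47448874, 0.27554388]), np.float64(0.052907347702003844))
```

```bash
python3 -m jog '70 .4 -.4 -.2 0 0 0;70 .4 -.4 -.4 0 0 0;70 .1 -.1 -.6 0 0 0;70 0 0 -.6 0 0 0;70 0 0 -.4 0 0 0;70 0 0 0 0 0 0'
```

```text
clock: 1.65
ee_pos: [0.4742, 0.2798, 0.0985]
eef_rot: [-3.14, -0.002, 2.868]
ft_force: [0.6, -0.1, -0.4]
opening: 0.739
```

```bash
python3 -m jog '70 -.05 -.02 -.5 0 0 0;70 0 0 -.5 0 0 0;70 0 0 -.25 0 0 0;70 0 0 -.05 0 0 0;70 0 0 0 0 0 0'
```

```text
clock: 2.15
ee_pos: [0.471, 0.2837, 0.0356]
eef_rot: [3.141, 0.001, 2.873]
ft_force: [0.3, -0.4, -0.2]
opening: 0.735
```

```bash
python3 -m jog '60 .01 -.09 -.1 0 0 0;60 0 0 -.05 0 0 0;30 0 0 0 0 0 0;30 0 0 0 0 0 0;30 0 0 0 0 0 0;30 0 0 0 0 0 0;30 0 0 0 0 0 0' 30
```

```text
clock: 2.85
ee_pos: [0.4728, 0.2794, 0.0307]
eef_rot: [3.138, 0.005, 2.873]
ft_force: [0.4, -0.1, -2.4]
opening: 0.373
```

```bash
python3 -m jog '30 0 0 .4 0 0 0;30 0 0 .8 0 0 0;30 0 -.3 .8 0 0 0;30 0 -.6 .3 0 0 0;30 0 -.9 0 0 0 0;30 0 -.9 0 0 0 0;30 0 -.9 0 0 0 0;30 0 -.9 0 0 0 0;30 0 -.9 0 0 0 0;30 0 -.9 0 0 0 0'
python3 -m jog '30 0 -.9 0 0 0 0;30 0 -.9 0 0 0 0;30 0 -.9 0 0 0 0;30 0 -.9 0 0 0 0;30 0 -.6 0 0 0 0;30 0 -.3 0 0 0 0;30 0 0 0 0 0 0'
```

```text
clock: 3.85
ee_pos: [0.4697, -0.0421, 0.1493]
eef_rot: [3.139, 0.005, 2.882]
ft_force: [0.9, 0.7, -2.6]
opening: 0.374
clock: 4.55
ee_pos: [0.4666, -0.2813, 0.1485]
eef_rot: [3.139, 0.005, 2.876]
ft_force: [0.1, 0.9, -2.0]
opening: 0.372
```

```bash
python3 -m jog '30 .3 -.3 -.4 0 0 0;30 .2 -.2 -.6 0 0 0;30 0 0 -.6 0 0 0;30 0 0 -.5 0 0 0;30 0 0 -.2 0 0 0;30 0 0 0 0 0 0'
```

```text
clock: 5.15
ee_pos: [0.4932, -0.3, 0.0306]
eef_rot: [3.138, 0.004, 2.88]
ft_force: [0.7, 0.3, -1.3]
opening: 0.372
```

```bash
python3 -m jog '30 0 -.1 -.25 0 0 0;30 0 0 -.12 0 0 0;30 0 0 -.03 0 0 0;30 0 0 0 0 0 0'
```

```text
clock: 5.55
ee_pos: [0.4945, -0.3051, 0.012]
eef_rot: [3.139, 0.008, 2.881]
ft_force: [0.1, 0.5, -2.4]
opening: 0.367
```

```bash
python3 -m jog '30 0 0 -.04 0 0 0;60 0 0 0 0 0 0;60 0 0 0 0 0 0;60 0 0 .3 0 0 0;60 0 0 .7 0 0 0;60 0 .3 .9 0 0 0;80 .3 .8 .9 0 0 1;80 .5 .8 .6 0 0 1;80 .5 .8 .3 0 0 1;80 .5 .7 0 0 0 1'
python3 -c "
from h import *
print(bot.state()['joints'].round(2))"
```

```text
clock: 6.55
ee_pos: [0.579, -0.1463, 0.1936]
eef_rot: [-3.139, 0.012, -2.834]
ft_force: [-0.1, -0.3, 0.2]
opening: 0.839
[-0.36  0.47  1.66  0.01  1.   -2.24]
```

```bash
python3 -m jog '80 .5 .3 .3 0 0 1;80 0 0 0 0 0 .6;80 0 0 0 0 0 0'
python3 - <<'E'
from h import *
import pickle
w=bot.get_calibration("wrist");im=bot.read_camera("wrist");t=bot.read_camera("top")
cv2.imwrite("pics/w2.png",im);cv2.imwrite("pics/top2.png",t);pickle.dump(w,open("w2.pkl","wb"))
E
```

```text
clock: 6.85
ee_pos: [0.6074, -0.1252, 0.2115]
eef_rot: [-3.136, 0.015, -2.592]
ft_force: [0.8, -0.3, -0.5]
opening: 0.842
```

View pics/w2.png

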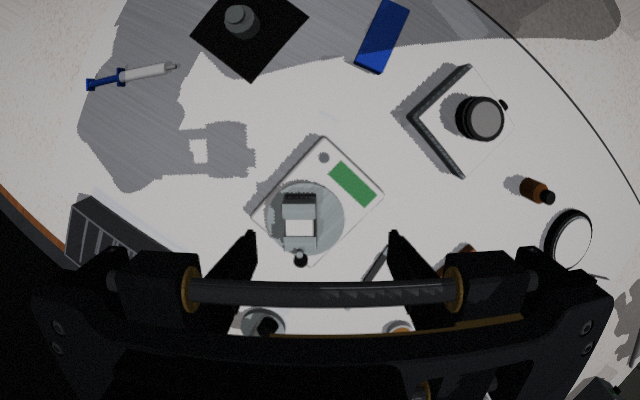

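The weight stands on the mat at (238,18). The vise, at about (299,222), is aligned with the jaws, with its knob at (300,259). The pan is around (305,217). I'll measure these in a crop.

```bash
python3 - <<'E'
from h import *
im=cv2.imread("pics/w2.png")
a=im[130:275,240:390];cv2.imwrite("pics/c4.png",cv2.convertScaleAbs(cv2.resize(a,None,fx=4,fy=4,interpolation=cv2.INTER_CUBIC),alpha=1.3))
E
```

```text
(no output)
```

View pics/c4.png

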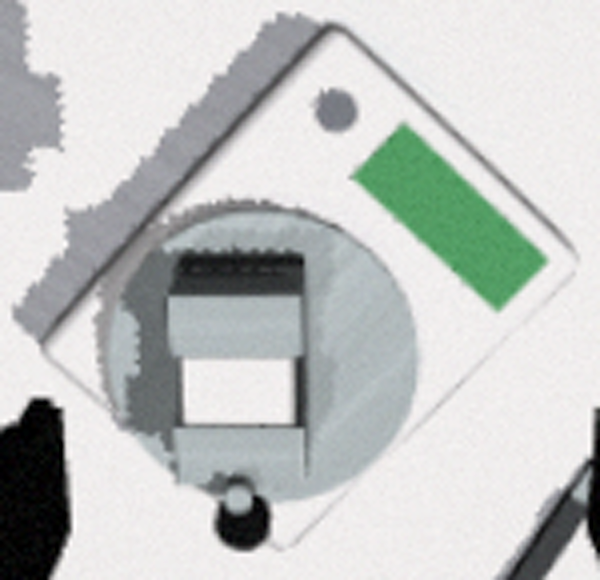

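```bash
python3 - <<'E'
from h import *
import pickle
w=pickle.load(open("w2.pkl","rb"))
f=lambda x,y,z:castw(w,(240+x/4,130+y/4),z)[0]
pan=np.array([f(x,y,.04) for x,y in((418,355),(265,208),(375,255),(155,255),(265,499),(115,400),(380,450))]);print("pan",circ(pan))
L=f(167,295,.07);R=f(303,295,.07);print("jaw w",np.linalg.norm(R-L),(L+R)/2)
L2=f(177,478,.07);R2=f(305,478,.07);print(np.linalg.norm(R2-L2),(L2+R2)/2)
ax=(f(240,427,.07)-f(237,358,.07));print("spec gap",np.linalg.norm(ax),"mid",f(239,392,.07))
d=(L2+R2)/2-(L+R)/2;print("yaw",np.degrees(np.arctan2(d[1],d[0])),np.linalg.norm(d))
u=d/np.linalg.norm(d);e=f(240,254,.04);print("edge",e,"origin",e+.032*u,"knob",f(242,520,.06))
print("jaw mid",((L2+R2)/2+(L+R)/2)/2)
# weight on mat, mat
im=cv2.imread("pics/w2.png")
print("tool axis needed yaw (deg)",np.degrees(np.arctan2(u[1],u[0])))
E
```

```text
pan (array([ 0.65660517, -0.11755478]), np.float64(0.0455950631975705))
jaw w 0.03602018072956255 [ 0.63405134 -0.13740753]
0.03578487841379964 [ 0.67945949 -0.1092879 ]
spec gap 0.020150714546535352 mid [ 0.65724971 -0.12263544]
yaw 31.76844048694243 0.05340986678647105
edge [ 0.63194645 -0.13955579] origin [ 0.6591523  -0.12270818] knob [ 0.69565563 -0.10037463]
jaw mid [ 0.65675541 -0.12334772]
tool axis needed yaw (deg) 31.76844048694243
```

```bash
python3 -m jog '75 .4 0 0 0 0 0;75 .4 0 -.3 0 0 0;75 .2 .04 -.6 0 0 0;75 0 0 -.6 0 0 0;75 0 0 -.6 0 0 0;75 0 0 -.3 0 0 0;75 0 0 0 0 0 0'
```

```text
clock: 7.65
ee_pos: [0.6553, -0.1293, 0.0874]
eef_rot: [-3.136, 0.015, -2.624]
ft_force: [-0.2, 0.5, 0.1]
opening: 0.788
```

```bash
python3 -m jog '75 .06 .13 0 0 0 .3;75 0 0 -.4 0 0 0;75 0 0 -.3 0 0 0;75 0 0 0 0 0 0'
```

```text
clock: 8.05
ee_pos: [0.6597, -0.1237, 0.055]
eef_rot: [-3.133, 0.018, -2.58]
ft_force: [-0.2, 0.9, 0.9]
opening: 0.786
```

```bash
python3 -m jog '75 0 0 -.2 0 .14 0;75 0 0 -.03 0 0 0;75 0 0 0 0 0 0;30 0 0 0 0 0 0;30 0 0 0 0 0 0;30 0 0 0 0 0 0;30 0 0 0 0 0 0;30 0 0 0 0 0 0;30 0 0 0 0 0 0' 35
```

```text
clock: 8.95
ee_pos: [0.6611, -0.1238, 0.0461]
eef_rot: [-3.141, 0.003, -2.58]
ft_force: [-0.5, 0.6, -0.8]
opening: 0.375
```

```bash
python3 -m jog '30 0 0 .4 0 0 0;30 0 0 .8 0 0 0;30 0 0 .9 0 0 0;30 -.2 .4 .5 0 0 0;30 -.4 .8 0 0 0 0;30 -.4 .85 0 0 0 0;30 -.4 .85 0 0 0 0;30 -.4 .85 0 0 0 0;30 -.4 .85 0 0 0 0;30 -.4 .85 0 0 0 0'
python3 -m jog '30 -.4 .85 0 0 0 0;30 -.4 .85 0 0 0 0;30 -.4 .8 0 0 0 0;30 -.2 .3 0 0 0 0;30 0 0 0 0 0 0'
```

```text
clock: 9.95
ee_pos: [0.5248, 0.1521, 0.178]
eef_rot: [3.14, 0.001, -2.589]
ft_force: [0.5, 1.6, -2.2]
opening: 0.373
clock: 10.45
ee_pos: [0.4476, 0.3013, 0.1778]
eef_rot: [3.139, 0.0, -2.583]
ft_force: [0.0, -0.3, -1.9]
opening: 0.371
```

```bash
python3 -m jog '30 .3 -.2 -.3 0 0 0;30 .25 -.2 -.6 0 0 0;30 0 0 -.6 0 0 0;30 0 0 -.6 0 0 0;30 0 0 -.3 0 0 0;30 0 0 0 0 0 0'
```

```text
clock: 11.05
ee_pos: [0.4816, 0.2728, 0.0504]
eef_rot: [3.141, 0.002, -2.587]
ft_force: [-0.4, -0.1, -2.6]
opening: 0.379
```

```bash
python3 -m jog '30 -.11 .15 -.2 0 0 0;30 0 0 -.1 0 0 0;30 0 0 0 0 0 0'
```

```text
clock: 11.35
ee_pos: [0.4777, 0.2789, 0.0345]
eef_rot: [3.141, 0.002, -2.59]
ft_force: [0.3, 0.4, -2.0]
opening: 0.373
```

```bash
python3 -m jog '30 -.04 .04 -.06 0 0 0;30 0 0 -.03 0 0 0;30 0 0 0 0 0 0'
```

```text
clock: 11.65
ee_pos: [0.4761, 0.2815, 0.031]
eef_rot: [3.141, 0.005, -2.589]
ft_force: [0.7, -0.9, -2.3]
opening: 0.378
```

```bash
python3 -m jog '30 0 0 -.03 0 0 0;70 0 0 0 0 0 0;70 0 0 0 0 0 0;70 0 0 0 0 0 0;70 0 0 .3 0 0 0;70 0 0 .7 0 0 0;70 0 0 .9 0 0 0;70 -.4 0 .9 0 0 0;70 -.4 0 .6 0 0 0;70 0 0 0 0 0 0'
python3 - <<'E'
from h import *
import pickle
w=bot.get_calibration("wrist");im=bot.read_camera("wrist")
cv2.imwrite("pics/w3.png",im);pickle.dump(w,open("w3.pkl","wb"))
g=cv2.GaussianBlur(cv2.cvtColor(im,cv2.COLOR_BGR2GRAY),(3,3),0);m=((g<60)*255).astype(np.uint8)
cs=cv2.findContours(m,cv2.RETR_LIST,cv2.CHAIN_APPROX_NONE)[0]
for k in cs:
    if 100<len(k)<400:print(k[:,0].min(0),k[:,0].max(0))
cv2.imwrite("pics/c5.png",cv2.convertScaleAbs(cv2.resize(im[150:270,230:390],None,fx=4,fy=4,interpolation=cv2.INTER_CUBIC),alpha=1.3))
E
```

```text
clock: 12.65
ee_pos: [0.4349, 0.2813, 0.2061]
eef_rot: [3.141, 0.006, -2.59]
ft_force: [0.6, 0.3, -0.8]
opening: 0.734
[238 305] [405 336]
[265 169] [345 247]
[262 162] [348 255]
[84 52] [128  93]
[115  29] [170 132]
[228   0] [287  29]
[56  0] [95 59]
[2 0] [46 83]
```

View pics/c5.png

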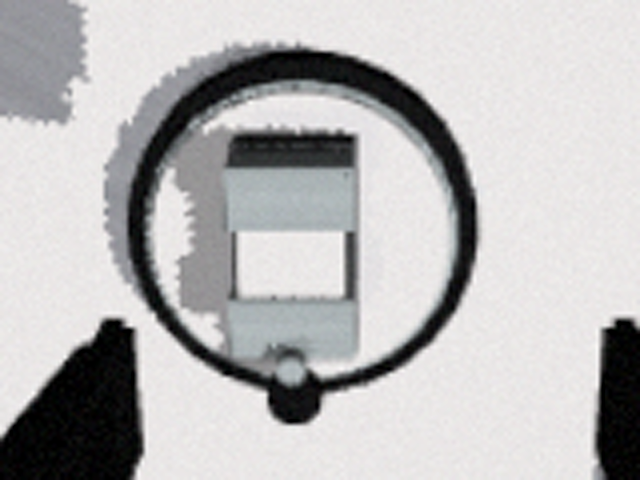

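```bash
python3 - <<'E'
from h import *
import pickle
w=pickle.load(open("w3.pkl","rb"));im=cv2.imread("pics/w3.png")
f=lambda x,y,z:castw(w,(230+x/4,150+y/4),z)[0]
print("vise mid",f(293,264,.054)); e=f(293,132,.024);u=np.array([np.cos(.552),np.sin(.552)]);print("origin by edge",e+.032*u)
g=cv2.GaussianBlur(cv2.cvtColor(im,cv2.COLOR_BGR2GRAY),(3,3),0);m=((g<60)*255).astype(np.uint8);m[:,:255]=0;m[:,355:]=0;m[:155]=0;m[246:]=0
k=big(m,255,155,355,246);k=k[(k[:,1]<244)]
o=circ(castw(w,k,.012));print(o,circ(castw(w,k,.016)))
p=np.array([f(x,y,.024) for x,y in((303,90),(154,235),(450,235),(195,340),(190,140),(410,140))]);print("plate",circ(p))
print(bot.state()["joints"].round(2))
E
```

```text
vise mid [0.47259537 0.28153763]
origin by edge [0.47462779 0.2814098 ]
(array([0.47551686, 0.28270765]), np.float64(0.05180368780936028)) (array([0.47432462, 0.282244  ]), np.float64(0.05123464727407972))
plate (array([0.47526845, 0.28369803]), np.float64(0.04526990553946835))
[ 0.45  0.35  1.83  0.    0.95 -1.68]
```

Vise is within about 2 mm of the plate centre. Next I fetch the weight.

```bash
python3 -m jog '70 .1 -.9 0 0 0 -1;70 .1 -.9 0 0 0 -1;70 .1 -.9 0 0 0 -1;70 .1 -.9 0 0 0 -1;70 .1 -.9 0 0 0 -1;70 .1 -.9 0 0 0 0;70 .1 -.9 0 0 0 0;70 .1 -.9 0 0 0 0;70 .1 -.9 0 0 0 0;70 .1 -.9 0 0 0 0'
python3 -m jog '70 .1 -.9 0 0 0 0;70 .1 -.9 0 0 0 0;70 .1 -.7 0 0 0 0;70 0 -.3 -.3 0 0 0;70 0 0 -.6 0 0 0;70 0 0 0 0 0 0'
```

```text
clock: 13.7
ee_pos: [0.4851, -0.1837, 0.192]
eef_rot: [3.14, -0.008, 2.973]
ft_force: [0.4, 0.7, -0.3]
opening: 0.735
clock: 14.3
ee_pos: [0.4981, -0.3388, 0.1346]
eef_rot: [3.136, -0.017, 2.964]
ft_force: [0.5, 1.1, 0.7]
opening: 0.735
```

```bash
python3 -m jog '70 -.06 .4 0 -.06 -.11 0;70 0 .25 -.2 0 0 0;70 0 0 -.5 0 0 0;70 0 0 -.5 0 0 0;70 0 0 -.4 0 0 0;70 0 0 -.2 0 0 0;70 0 0 0 0 0 0'
```

```text
clock: 15.0
ee_pos: [0.4963, -0.3053, 0.0416]
eef_rot: [3.14, -0.002, 2.966]
ft_force: [0.5, -0.4, 0.3]
opening: 0.738
```

```bash
python3 -m jog '70 -.03 0 -.3 0 0 0;70 0 0 -.25 0 0 0;70 0 0 -.05 0 0 0;70 0 0 0 0 0 0'
```

```text
clock: 15.4
ee_pos: [0.4964, -0.3063, 0.0133]
eef_rot: [-3.141, 0.001, 2.966]
ft_force: [0.4, 0.7, -0.1]
opening: 0.738
```

```bash
python3 -m jog '30 -.03 0 -.03 0 0 0;30 0 0 0 0 0 0;30 0 0 0 0 0 0;30 0 0 0 0 0 0;30 0 0 0 0 0 0' 30; python3 -m jog '30 0 0 .5 0 0 0;30 0 0 .8 0 0 0;30 .2 .2 .8 0 0 0;30 .6 .7 .5 0 0 0;30 .6 .7 0 0 0 0;30 .6 .7 0 0 0 0;30 .6 .7 0 0 0 0;30 .4 .4 0 0 0 0;30 0 0 0 0 0 0'
```

```text
clock: 15.9
ee_pos: [0.4956, -0.3068, 0.0138]
eef_rot: [-3.14, 0.004, 2.966]
ft_force: [-0.1, -1.5, -0.9]
opening: 0.37
clock: 16.8
ee_pos: [0.6469, -0.1304, 0.1475]
eef_rot: [3.14, 0.001, 2.962]
ft_force: [-0.2, -0.6, -1.9]
opening: 0.37
```

```bash
python3 -m jog '30 .2 .26 -.3 0 0 0;30 0 0 -.6 0 0 0;30 0 0 -.6 0 0 0;30 0 0 -.3 0 0 0;30 0 0 0 0 0 0'
```

```text
clock: 17.3
ee_pos: [0.6557, -0.1164, 0.051]
eef_rot: [3.14, -0.001, 2.961]
ft_force: [-0.2, 0.0, -1.4]
opening: 0.368
```

```bash
python3 -m jog '30 0 -.02 -.03 0 0 0;30 0 0 0 0 0 0;70 0 0 0 0 0 0;70 0 0 0 0 0 0;70 0 0 .3 0 0 0;70 0 0 .7 0 0 0;70 -.3 0 .9 0 0 0;90 -.8 .3 .8 0 0 0;90 -.8 .3 .4 0 0 0;90 -.4 .2 0 0 0 0'
python3 - <<'E'
from h import *
import pickle
w=bot.get_calibration("wrist");im=bot.read_camera("wrist");cv2.imwrite("pics/w4.png",im);pickle.dump(w,open("w4.pkl","wb"))
E
```

```text
clock: 18.3
ee_pos: [0.5452, -0.0807, 0.212]
eef_rot: [3.14, 0.007, 2.957]
ft_force: [0.7, 0.1, 0.2]
opening: 0.916
```

View pics/w4.png

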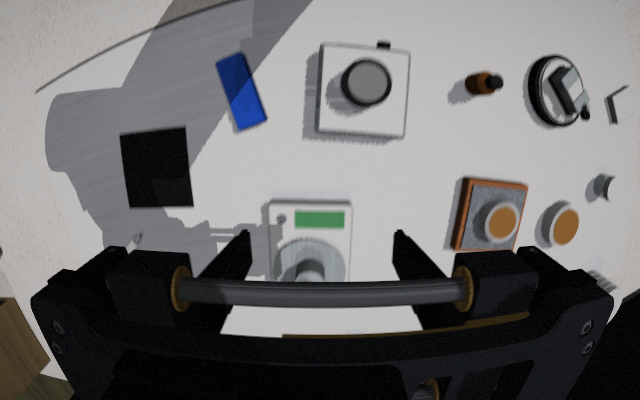

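The weight is on the pan (about (310,265)). The lens is at (367,82) on the warmer, the dish at (502,221) on the felt, and the mat is empty. I'll measure them.

```bash
python3 - <<'E'
from h import *
import pickle
im=cv2.imread("pics/w4.png");w=pickle.load(open("w4.pkl","rb"))
k=big(rng(im,(5,110,60),(25,255,255)),483,200,522,242);
for z in(.040,.042):print("dish paper",z,circ(castw(w,k,z)))
wood=big(rng(im,(0,60,30),(180,255,255)),450,170,535,260);r=cv2.minAreaRect(np.float32(castw(w,wood,.024)*1000));print("block",r)
g=cv2.GaussianBlur(cv2.cvtColor(im,cv2.COLOR_BGR2GRAY),(3,3),0)
d=big(((g<70)*255).astype(np.uint8),335,52,400,112);print("lens dark",d.min(0),d.max(0))
x=im[30:150,300:425];
cv2.imwrite("pics/c6.png",cv2.convertScaleAbs(np.hstack([cv2.resize(x,(500,480),interpolation=2),cv2.resize(im[165:265,440:535],(380,480)[:2] if 0 else (300,480)[:2]) if 0 else cv2.resize(cv2.copyMakeBorder(im[165:265,445:535],0,20,0,0,0),(360//1,480),interpolation=2)]),alpha=1.3))
E
```

```text
dish paper 0.04 (array([0.6397785 , 0.14827785]), np.float64(0.020820539109209734))
dish paper 0.042 (array([0.63876664, 0.14702547]), np.float64(0.0206987934917218))
block ((635.9918823242188, 137.5135498046875), (110.45451354980469, 104.38557434082031), 75.16808319091797)
lens dark [341.  60.] [390. 107.]
```

View pics/c6.png

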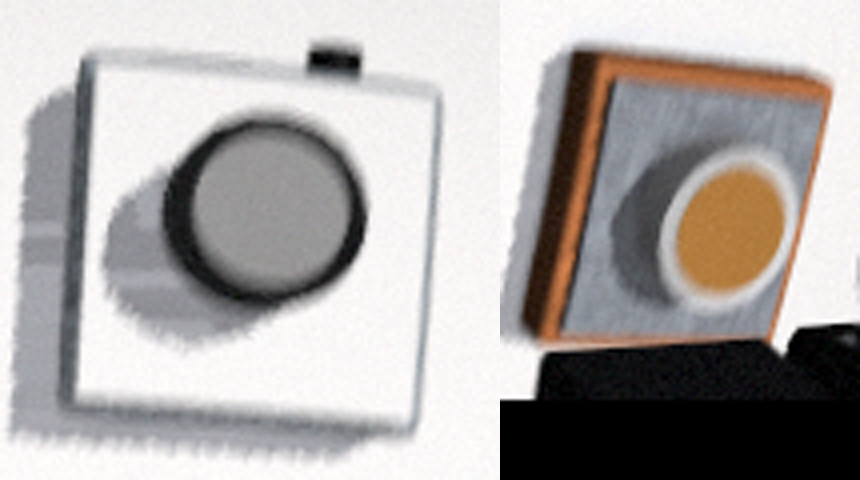

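```bash
python3 - <<'E'
from h import *
import pickle
w=pickle.load(open("w4.pkl","rb"))
A=lambda p,z:castw(w,[(300+x/4,30+y/4) for x,y in p],z);B=lambda p,z:castw(w,[(445+(x-500)/4,165+y/4) for x,y in p],z)
def sq(n,P):print(n,P.mean(0).round(4),[round(np.linalg.norm(P[i]-P[i-1])*1000) for i in range(4)])
sq("warmer",A([(98,62),(436,97),(411,432),(68,406)],.04))
sq("felt",B([(612,78),(826,104),(771,338),(562,332)],.024))
p=A([(270,224)],.072);print("lens",p); print("glass r",circ(A([(192,224),(350,224),(270,145),(270,298)],.072)))
c=bot.get_calibration("top");im=bot.read_camera("top");cv2.imwrite("pics/top4.png",im)
E
```

```text
warmer [ 0.4515 -0.015 ] [97, 94, 96, 97]
felt [0.6402 0.1453] [89, 93, 90, 93]
lens [[ 0.44815197 -0.01574639]]
glass r (array([ 0.44750287, -0.01519902]), np.float64(0.019667796174876327))
```

```bash
python3 -m jog '90 -.8 .4 0 0 0 0;90 -.8 .4 0 0 0 0;90 -.7 .4 0 0 0 0;90 0 0 0 0 0 0;90 0 0 0 0 0 0'
python3 - <<'E'
from h import *
import pickle
w=bot.get_calibration("wrist");im=bot.read_camera("wrist");cv2.imwrite("pics/w5.png",im);pickle.dump(w,open("w5.pkl","wb"))
cv2.imwrite("pics/c7.png",cv2.convertScaleAbs(cv2.resize(im[130:290,200:420],None,fx=3.5,fy=3.5,interpolation=2),alpha=1.3))
E
```

```text
clock: 18.9
ee_pos: [0.4292, -0.0202, 0.2135]
eef_rot: [3.14, 0.01, 2.956]
ft_force: [0.6, 0.2, 0.5]
opening: 0.946
```

View pics/c7.png

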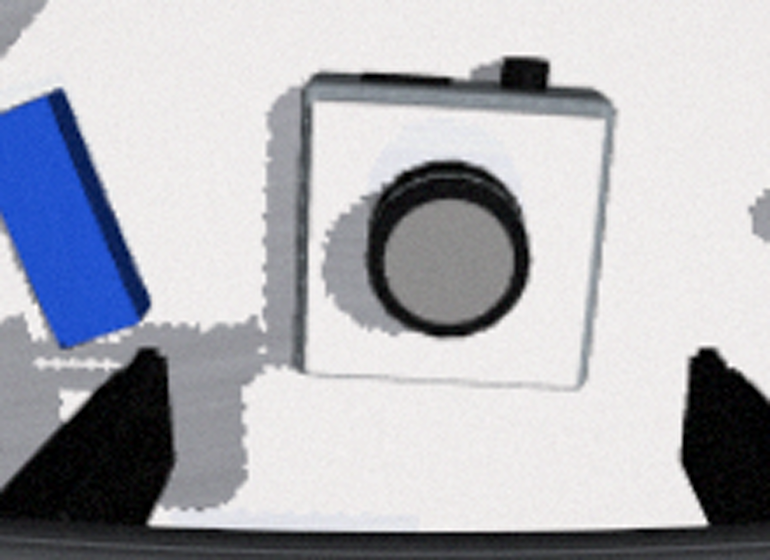

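```bash
python3 - <<'E'
from h import *
import pickle
w=pickle.load(open("w5.pkl","rb"))
A=lambda p,z:castw(w,[(200+x/3.5,130+y/3.5) for x,y in p],z)
P=A([(313,99),(605,119),(582,386),(305,374)],.04);print("warmer",P.mean(0),[round(np.linalg.norm(P[i]-P[i-1])*1000) for i in range(4)])
print("lens",circ(A([(372,263),(528,263),(450,335),(395,320),(505,320)],.072)),circ(A([(384,263),(515,263),(450,327),(450,198)],.072)))
E
```

```text
warmer [ 0.45246831 -0.01537581] [95, 94, 94, 96]
lens (array([ 0.4476813 , -0.01578204]), np.float64(0.023677816157435715)) (array([ 0.44719132, -0.01589934]), np.float64(0.02004834281392866))
```

```bash
python3 -m jog '75 .35 .08 -.2 0 0 0;75 0 0 -.6 0 0 0;75 0 0 -.6 0 0 0;75 0 0 -.6 0 0 0;75 0 0 -.6 0 0 0;75 0 0 -.3 0 0 0;75 0 0 0 0 0 0'
```

```text
clock: 19.65
ee_pos: [0.4573, -0.0207, 0.063]
eef_rot: [3.14, 0.017, 2.952]
ft_force: [-0.1, 0.5, 0.1]
opening: 0.788
```

```bash
python3 -m jog '75 -.2 .09 0 .02 .12 0;75 0 0 -.2 0 0 0;75 0 0 -.1 0 0 0;75 0 0 0 0 0 0'
```

```text
clock: 20.05
ee_pos: [0.4489, -0.0168, 0.0483]
eef_rot: [3.141, 0.001, 2.952]
ft_force: [-0.3, -0.6, 0.0]
opening: 0.788
```

Good; close, lift and carry to the mat.

```bash
python3 -m jog '40 -.02 0 -.02 0 0 0;40 0 0 0 0 0 0;40 0 0 0 0 0 0;40 0 0 0 0 0 0;40 0 0 0 0 0 0;40 0 0 .4 0 0 0;40 0 0 .8 0 0 0;40 .1 -.3 .5 0 0 0;40 .1 -.8 .1 0 0 0;40 .1 -.8 0 0 0 0' 25
python3 -m jog '40 .1 -.8 0 0 0 0;40 .1 -.8 0 0 0 0;40 .1 -.8 0 0 0 0;40 .1 -.8 0 0 0 0;40 0 -.4 0 0 0 0;40 0 0 0 0 0 0'
```

```text
clock: 21.05
ee_pos: [0.4622, -0.1109, 0.1419]
eef_rot: [3.141, 0.001, 2.958]
ft_force: [-0.6, 1.2, -1.5]
opening: 0.52
clock: 21.65
ee_pos: [0.4817, -0.3025, 0.1423]
eef_rot: [-3.141, 0.003, 2.955]
ft_force: [-0.3, 0.5, -1.4]
opening: 0.521
```

```bash
python3 -m jog '40 .2 -.1 -.3 0 0 0;40 0 0 -.6 0 0 0;40 0 0 -.6 0 0 0;40 0 0 -.6 0 0 0;40 0 0 -.4 0 0 0;40 0 0 0 0 0 0'
```

```text
clock: 22.25
ee_pos: [0.4912, -0.3025, 0.0139]
eef_rot: [3.141, 0.003, 2.955]
ft_force: [-0.2, 0.4, -1.1]
opening: 0.523
```

```bash
python3 -m jog '40 0 0 -.05 0 0 0;40 0 0 0 0 0 0;75 0 0 0 0 0 0;75 0 0 0 0 0 0;75 0 0 .3 0 0 0;75 0 0 .8 0 0 0;75 0 .3 .9 0 0 0;90 .2 .8 .9 0 0 0;90 .3 .9 .6 0 0 0;90 .3 .9 .3 0 0 0'
python3 -m jog '90 .3 .9 0 0 0 0;90 .3 .9 0 0 0 0;90 .3 .9 0 0 0 0;90 .3 .9 0 0 0 0;90 .3 .9 0 0 0 0;90 .3 .9 0 0 0 0;90 0 .4 0 0 0 0;90 0 0 0 0 0 0;90 0 0 0 0 0 0'
python3 - <<'E'
from h import *
import pickle
w=bot.get_calibration("wrist");im=bot.read_camera("wrist");cv2.imwrite("pics/w6.png",im);pickle.dump(w,open("w6.pkl","wb"))
k=big(rng(im,(5,110,60),(25,255,255)),200,100,420,285);print(k.min(0),k.max(0),circ(castw(w,k,.042)))
cv2.imwrite("pics/c8.png",cv2.convertScaleAbs(cv2.resize(im[120:290,190:430],None,fx=3.3,fy=3.3,interpolation=2),alpha=1.3))
E
```

```text
clock: 23.25
ee_pos: [0.5276, -0.1702, 0.2011]
eef_rot: [-3.14, 0.01, 2.948]
ft_force: [1.3, -0.8, -0.0]
opening: 0.934
clock: 24.15
ee_pos: [0.6213, 0.1367, 0.2132]
eef_rot: [-3.141, 0.03, 2.952]
ft_force: [0.4, -1.2, 0.6]
opening: 0.947
[287. 146.] [375. 231.] (array([0.63425663, 0.14372162]), np.float64(0.0549095937586014))
```

View pics/c8.png

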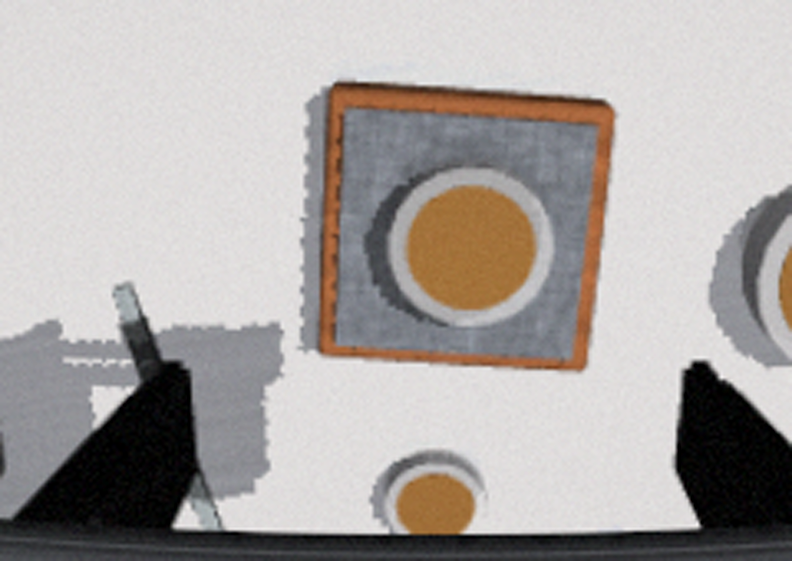

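```bash
python3 - <<'E'
from h import *
import pickle
w=pickle.load(open("w6.pkl","rb"))
A=lambda p,z:castw(w,[(190+x/3.3,120+y/3.3) for x,y in p],z)
P=A([(345,108),(598,124),(572,361),(334,345)],.024);print("felt",P.mean(0),[round(np.linalg.norm(P[i]-P[i-1])*1000) for i in range(4)])
print("paper",circ(A([(406,248),(537,248),(472,185),(472,311)],.042)),"rim",circ(A([(388,247),(554,247),(470,167),(470,327)],.042)))
E
```

```text
felt [0.64192198 0.1432955 ] [90, 90, 91, 91]
paper (array([0.64118932, 0.14609845]), np.float64(0.022787761282274718)) rim (array([0.64105298, 0.14597396]), np.float64(0.028921387595620855))
```

```bash
python3 -m jog '80 .3 .18 0 .04 .21 0;80 0 0 -.6 0 0 0;80 0 0 -.6 0 0 0;80 0 0 -.6 0 0 0;80 0 0 -.6 0 0 0;80 0 0 -.4 0 0 0;80 0 0 0 0 0 0'
```

```text
clock: 24.9
ee_pos: [0.6374, 0.1339, 0.0728]
eef_rot: [3.141, 0.004, 2.939]
ft_force: [-0.8, 0.3, 0.1]
opening: 0.841
```

```bash
python3 -m jog '80 .07 .25 0 0 0 0;80 0 0 -.4 0 0 0;80 0 0 -.4 0 0 0;80 0 0 0 0 0 0'
```

```text
clock: 25.3
ee_pos: [0.6446, 0.146, 0.038]
eef_rot: [3.138, 0.012, 2.935]
ft_force: [-0.3, -0.3, 0.8]
opening: 0.841
```

```bash
python3 -m jog '80 -.07 0 -.1 0 .09 0;80 0 0 -.08 0 0 0;80 0 0 0 0 0 0'
```

```text
clock: 25.6
ee_pos: [0.6428, 0.1467, 0.0326]
eef_rot: [3.139, 0.003, 2.935]
ft_force: [0.5, 0.6, 0.9]
opening: 0.842
```

```bash
python3 -m jog '80 -.03 0 -.1 0 0 0;80 0 0 -.02 0 0 0;50 0 0 0 0 0 0;50 0 0 0 0 0 0;50 0 0 0 0 0 0;50 0 0 0 0 0 0;50 0 0 0 0 0 0;50 0 0 0 0 0 0' 12
```

```text
clock: 26.4
ee_pos: [0.6418, 0.1468, 0.0277]
eef_rot: [3.139, 0.005, 2.935]
ft_force: [-0.5, 0.1, 0.3]
opening: 0.61
```

```bash
python3 -m jog '50 0 0 .2 0 0 0;50 0 0 .5 0 0 0;50 0 0 .6 0 0 0;50 0 0 .6 0 0 0;50 -.2 -.2 .3 0 0 0;50 -.5 -.4 0 0 0 0;50 -.5 -.45 0 0 0 0;50 -.5 -.45 0 0 0 0;50 -.5 -.45 0 0 0 0;50 -.5 -.45 0 0 0 0'
python3 -m jog '50 -.5 -.45 0 0 0 0;50 -.4 -.3 0 0 0 0;50 -.2 -.1 0 0 0 0;50 0 0 0 0 0 0'
```

```text
clock: 27.4
ee_pos: [0.5038, 0.0255, 0.1482]
eef_rot: [3.137, 0.012, 2.939]
ft_force: [-0.2, -0.9, -0.2]
opening: 0.609
clock: 27.8
ee_pos: [0.4446, -0.0199, 0.1512]
eef_rot: [3.137, 0.015, 2.936]
ft_force: [-0.4, 0.3, -0.9]
opening: 0.607
```

```bash
python3 -m jog '50 .17 .1 -.1 0 .11 0;50 0 0 -.4 0 0 0;50 0 0 -.5 0 0 0;50 0 0 -.5 0 0 0;50 0 0 -.3 0 0 0;50 0 0 0 0 0 0'
```

```text
clock: 28.4
ee_pos: [0.4634, -0.0103, 0.0573]
eef_rot: [3.141, 0.004, 2.939]
ft_force: [-0.3, -0.3, -0.5]
opening: 0.607
```

```bash
python3 -m jog '50 -.2 -.1 -.05 0 .02 0;50 0 0 -.13 0 0 0;50 0 0 0 0 0 0'
```

```text
clock: 28.7
ee_pos: [0.4548, -0.0145, 0.048]
eef_rot: [3.141, 0.002, 2.941]
ft_force: [0.0, -0.6, 0.4]
opening: 0.609
```

```bash
python3 -m jog '50 -.03 -.02 -.06 0 0 0;50 0 0 -.03 0 0 0;50 0 0 0 0 0 0'
```

```text
clock: 29.0
ee_pos: [0.454, -0.0157, 0.0442]
eef_rot: [3.141, 0.004, 2.941]
ft_force: [-0.2, 0.1, -0.5]
opening: 0.605
```

```bash
python3 -m jog '70 0 0 -.01 0 0 0;80 0 0 0 0 0 0;80 0 0 0 0 0 0;80 0 0 .3 0 0 0;80 0 0 .7 0 0 0;80 0 0 .9 0 0 0;80 -.3 0 .9 0 0 0;80 -.3 0 .6 0 0 0;80 0 0 0 0 0 0;80 0 0 0 0 0 0'
python3 - <<'E'
from h import *
import pickle
w=bot.get_calibration("wrist");im=bot.read_camera("wrist");cv2.imwrite("pics/w7.png",im);pickle.dump(w,open("w7.pkl","wb"))
k=big(rng(im,(5,110,60),(25,255,255)),240,130,400,270);print(k.min(0),k.max(0),circ(castw(w,k,.058)))
E
python3 -m jog '80 .2 -.8 0 0 0 0;80 .2 -.8 0 0 0 0;80 .2 -.8 0 0 0 0;80 .2 -.8 0 0 0 0;80 .2 -.8 0 0 0 0;80 .2 -.8 0 0 0 0;80 .2 -.5 -.4 0 0 0;80 0 0 -.6 0 0 0;80 0 0 -.3 0 0 0;80 0 0 0 0 0 0'
```

```text
clock: 30.0
ee_pos: [0.4221, -0.0156, 0.2204]
eef_rot: [3.141, 0.005, 2.941]
ft_force: [-0.5, -0.2, -0.0]
opening: 0.843
[308. 194.] [346. 230.] (array([ 0.45316792, -0.01540498]), np.float64(0.02150523811258697))
clock: 31.05
ee_pos: [0.4928, -0.2919, 0.1352]
eef_rot: [3.133, -0.017, 2.942]
ft_force: [-0.7, 0.4, -0.3]
opening: 0.844
```

```bash
python3 -m jog '80 -.04 -.22 0 -.08 -.11 0;80 0 0 -.6 0 0 0;80 0 0 -.6 0 0 0;80 0 0 -.6 0 0 0;80 0 0 -.2 0 0 0;80 0 0 0 0 0 0'
```

```text
clock: 31.65
ee_pos: [0.4921, -0.3065, 0.0339]
eef_rot: [-3.138, 0.008, 2.944]
ft_force: [0.3, -0.2, 0.6]
opening: 0.839
```

```bash
python3 -m jog '80 -.03 .06 -.25 0 .04 0;80 0 0 -.15 0 0 0;80 0 0 0 0 0 0'
python3 -m jog '40 0 .02 -.03 0 0 0;40 0 0 0 0 0 0;40 0 0 0 0 0 0;40 0 0 0 0 0 0;40 0 0 0 0 0 0;40 0 0 0 0 0 0' 25
```

```text
clock: 31.95
ee_pos: [0.4918, -0.3044, 0.0155]
eef_rot: [-3.135, 0.007, 2.944]
ft_force: [-0.5, 0.6, 0.1]
opening: 0.842
clock: 32.55
ee_pos: [0.4925, -0.3037, 0.0156]
eef_rot: [-3.133, 0.009, 2.945]
ft_force: [-0.3, 0.6, -1.1]
opening: 0.523
```

```bash
python3 -m jog '40 0 0 .4 0 0 0;40 0 0 .8 0 0 0;40 0 0 .8 0 0 0;40 .1 .3 .6 0 0 0;40 .25 .8 .1 0 0 0;40 .3 .9 0 0 0 0;40 .3 .9 0 0 0 0;40 .3 .9 0 0 0 0;40 .3 .9 0 0 0 0;40 .3 .9 0 0 0 0'
python3 -m jog '40 .3 .9 0 0 0 0;40 .3 .9 0 0 0 0;40 .3 .8 0 0 0 0;40 .2 .4 0 0 0 0;40 0 0 0 0 0 0'
```

```text
clock: 33.55
ee_pos: [0.5845, -0.0184, 0.1561]
eef_rot: [-3.134, 0.01, 2.935]
ft_force: [1.2, -0.6, -0.9]
opening: 0.522
clock: 34.05
ee_pos: [0.6408, 0.1442, 0.1554]
eef_rot: [-3.135, 0.009, 2.941]
ft_force: [-0.1, -0.2, -1.8]
opening: 0.521
```

```bash
python3 -m jog '40 .04 0 -.2 .03 .03 0;40 0 0 -.6 0 0 0;40 0 0 -.6 0 0 0;40 0 0 -.6 0 0 0;40 0 0 -.2 0 0 0;40 0 0 0 0 0 0'
```

```text
clock: 34.65
ee_pos: [0.641, 0.1387, 0.0398]
eef_rot: [-3.138, 0.002, 2.937]
ft_force: [0.3, -0.4, -2.0]
opening: 0.521
```

```bash
python3 -m jog '40 .04 .11 0 0 0 0;40 0 0 -.04 0 0 0;40 0 0 0 0 0 0'
```

```text
clock: 34.95
ee_pos: [0.6445, 0.1436, 0.0405]
eef_rot: [-3.139, 0.005, 2.935]
ft_force: [-0.2, -0.7, -1.7]
opening: 0.516
```

```bash
python3 -m jog '40 -.03 0 -.08 0 0 0;40 0 0 -.03 0 0 0;40 0 0 0 0 0 0'
```

```text
clock: 35.25
ee_pos: [0.6434, 0.1439, 0.0368]
eef_rot: [-3.14, 0.008, 2.936]
ft_force: [-0.4, 0.3, -1.3]
opening: 0.521
```

```bash
python3 -m jog '40 0 0 -.03 0 0 0;70 0 0 -.01 0 0 0;75 0 0 0 0 0 0;75 0 0 0 0 0 0;75 0 0 .3 0 0 0;75 0 0 .7 0 0 0;75 0 0 .9 0 0 0;75 -.3 -.2 .9 0 0 0;75 -.4 -.2 .6 0 0 0;75 0 0 0 0 0 0'
python3 -m jog '75 -.6 -.4 0 0 0 0;75 0 0 0 0 0 0;75 0 0 0 0 0 0'
python3 - <<'E'
from h import *
import pickle
w=bot.get_calibration("wrist");im=bot.read_camera("wrist");cv2.imwrite("pics/w8.png",im);pickle.dump(w,open("w8.pkl","wb"))
cv2.imwrite("pics/side8.png",bot.read_camera("side"))
E
```

```text
clock: 36.25
ee_pos: [0.607, 0.1235, 0.2162]
eef_rot: [-3.14, 0.01, 2.936]
ft_force: [0.6, -0.6, 0.1]
opening: 0.789
clock: 36.55
ee_pos: [0.5765, 0.1031, 0.2184]
eef_rot: [-3.141, 0.014, 2.936]
ft_force: [0.4, 0.5, -0.4]
opening: 0.79
```

View pics/w8.png

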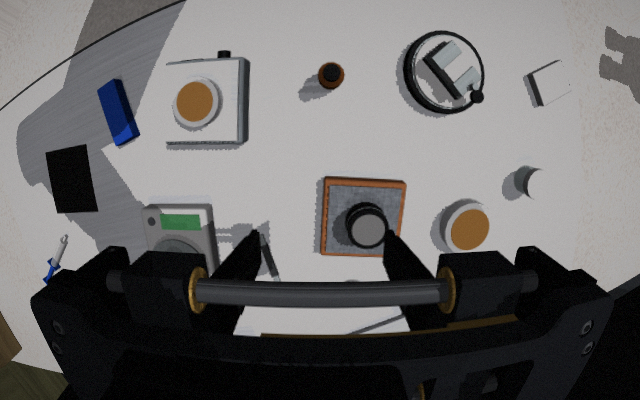

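View pics/side8.png

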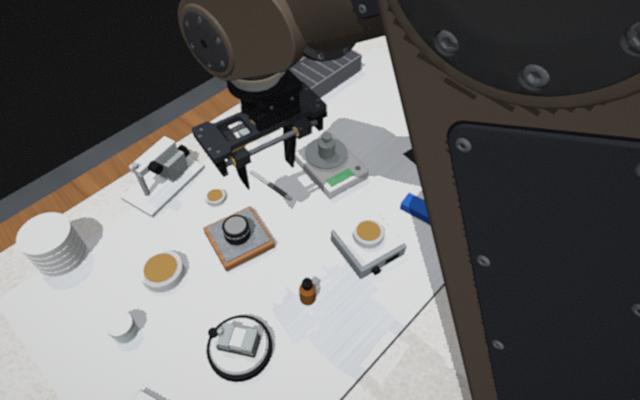

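```bash
python3 - <<'E'
from h import *
import pickle
w=pickle.load(open("w8.pkl","rb"));print("lens top",castw(w,(367.5,225.5),.056))
c=bot.get_calibration("side");im=cv2.imread("pics/side8.png")
print("knob top side",cast(c,(327,138),.094),"pan",cast(c,(326.5,155),.04))
print(bot.state()["ft_force"].round(1)); bot.close_job()
E
```

```text
lens top [[0.63487274 0.14526108]]
knob top side [[ 0.64578808 -0.11139543]] pan [[ 0.64850946 -0.11360479]]
[1.2 0.7 0.6]
the job is handed in; nothing more can be done
```

I handed the job in at about 37 s of the allowed 138 s, with all four things standing upright on their own places and the gripper clear. The bottle is still standing and the mat is empty again. I parked the weight on the mat while moving the vise, and later the lens while moving the dish.

| Item | Place | Last check of distance from the middle |
|---|---|---|
| Vise | Stage | About 2 mm, wrist camera after placing |
| Dish | Warming plate | Under 1 mm, wrist camera after placing; tilt stayed under about 1° in the readings taken during the carry |
| Weight | Balance pan | About 3 mm, read by eye off the last side picture; the release position was about 1 mm off |
| Lens | Felt block | Last eye-read put it about 7 mm off along x; the release position was within about 1 mm |

The lens figures disagree. The 7 mm reading came from a slanted view near the frame's lower edge, where another such view was already a few millimetres off. I handed in without measuring it a second time.

The top camera differed from the wrist camera by up to about 6 mm in y on some places. I used the wrist readings for every grasp and placement except on the mat.

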